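Make up the levelling kit and the sampling kit

ROBOT

A 7-joint arm with a two-finger parallel gripper is mounted at the origin on a cart in front of the work surface, level with it; the furniture and walls round the work are solid. World frame = base frame: x ahead of the robot, y to its left, z up, the work surface at z = 0. Lengths are in m, angles in rad, forces in N, time in s.
With the tool pointing down it reaches from about 0.4 to 0.85 m from the base axis. Payload 4.4 kg.
Tool frame: the origin (TCP) lies at the centre of the arm's flange, where the gripper is bolted on; the fingertips stand 199 mm ahead of it and the grasp point (between the pads) lies 180 mm ahead of it; z points along the fingers, y is the line along which they close (so a half turn about z gives the same grasp; the last joint's range is limited). The gripper opens to 94 mm and grips with 3 to 60 N. Pads are 16 mm wide; open, the fingers measure 119 mm over their backs; the gripper's body (75 mm by 177 mm) begins 78 mm behind the grasp point.
Start: joints at [1.273, 0.628, 0.038, 1.517, -0.027, 0.996, -0.02], TCP at [0.149, -0.633, 0.405] pointing down, gripper open.
Joint ranges: [-3.06, 3.06], [-0.37, 2.12], [-1.25, 1.32], [0.18, 2.47], [-1.1, 4.24], [0.23, 1.98], [-2.94, 2.94]. Speed limits (rad/s): [2.57, 2.57, 3.14, 3.14, 3.14, 3.14, 3.14].

INTERFACE

Orientations are given as a rotation vector (axis times angle).
In Python, from cell import bot, fingers, vision, ticket gives the robot as it stands. The module is installed in compiled form; this text tells all that it offers. Calls block until the motion is done:
- bot.move_to(position, orientation): joint-space move of the TCP to a pose.
- bot.move_linear(position, max_speed=0.15, frame=None, guard=None): straight line of the TCP; frame=None keeps the orientation; max_speed is the mean speed in m/s. With guard (N) it stops when the force on the tool has changed by that much, and returns True; else False.
- bot.movej(angles): joint-space move.
- fingers.grip(opening, f_grip=None): finger opening in m; f_grip is the grip in N (None keeps the last); returns when the fingers have stopped.
- bot.sleep(seconds).
- bot.ik(position, orientation): joint angles nearest the present ones, or None.
- vision.camera(name): name is "scene" or "top" or "wrist"; returns the picture (400x640x3 uint8, red, green, blue); there is no depth.
- vision.camera_params(name): a dict with "fx", "fy", "cx", "cy" (pixels), "dist_coeffs" ([k1, k2, p1, p2, k3] as OpenCV has them; the pictures are not rectified), "eye" and "attitude" of the camera in the world; the wrist camera has in their place "T_tool_cam" (4x4, takes a point from camera to tool coordinates, whose origin is the TCP and whose axes are the flange's). Camera axes: x right, y down, z forward; pixel columns grow to the right and rows downward; lengths in m; the calibration is good to about 2 mm. A picture is of the moment at which its call begins: read the wrist's pose just before it. camera_params takes no time and is no camera call.
A pose or a line that the arm cannot do raises bot.PlanningError and nothing moves.
- ticket.hand_in(): hands the job in; it is judged then, once.
Readings, each from a call of its own:
- bot.current_t(): time.
- bot.current_joints(): joint angles.
- bot.current_joint_vel(): joint speeds.
- bot.current_joint_torque(): joint torques, N m.
- bot.current_position(): TCP position.
- bot.current_tool_rot(): TCP orientation.
- bot.current_ft_force(): force on the tool from outside, world axes, zero at the start.
- bot.current_ft_torque(): the same for the moment, N m.
- bot.current_opening(): finger opening in m.
- bot.current_grip_force(): force on a finger pad.
Only numpy, scipy, OpenCV 4.12 (cv2) and the standard library are available. Lean on these libraries where they do the work, as an engineer would, in place of code of your own. Each camera call takes 0.05 s, during which the arm holds its last target. There are 200 camera calls.

TASK

Make up two kits in the two grey trays. The levelling kit goes in the tray with the two long bays: lay the bubble level in the shorter bay and the screwdriver, either way round, in the longer one; the sampling kit goes in the tray with the three round bays: stand the lidded jar in the middle-sized ring, the steel cup in the largest and the dropper bottle in the smallest. Everything must sit flat on the tray floor inside its own bay; never tip over the jar, cup or bottle, and leave the glass beakers and the timer where they are.

Things in the scene. Friction and masses are not known exactly. Their poses are not given: they have to be found in the camera images.
- level_mid (a point): Yellow bubble level (spirit level), a bar 18 x 100 x 23 mm lying flat, vial upward, about 0.05 kg. The point is its centre, 11.5 mm above its underside. Its y axis runs along its length, x across, z up. Grip it across its 18 mm width.
- driver_mid (a point): Screwdriver lying down, 172 mm long, 0.06 kg. The point is half-way along it, 11.5 mm above what it lies on; its y axis runs along it towards the handle end. Thick red handle (23 mm) from y = +6 to +86 mm; thin steel shank (7 mm) from +6 to -86 mm. Its balance point is near y = +35 mm: grip across the handle there.
- jar_mid (a point): Amber screw-lidded sample jar with a plain white lid, round, 53 mm diameter and 70 mm high, standing upright, about 0.11 kg. The point is on its axis half-way up, 35 mm above its underside; z points up.
- cup_mid (a point): Open stainless steel cup, round, 64 mm diameter at the rim (60 mm at the foot) and 75 mm high, standing upright, about 0.16 kg. The point is on its axis half-way up, 37.5 mm above its underside; z points up. Grip it across the outside.
- dropper_mid (a point): Small brown dropper bottle with a black rubber bulb on top: round body 33 mm diameter up to 70 mm above its foot, then a neck and a thin bulb, 102 mm high in all, upright, about 0.07 kg. The point is on its axis 51 mm above its underside; z points up. Grip it across the round body.
- tool_tray: Fixed grey tray, 146 mm (x) by 212 mm (y), two long bays side by side, each with a black U-shaped rib at either end, open mid-way for fingers. Origin: centre of underside, on the worktop. Floor 5 mm up, rib tops 11 mm. Level bay: centre x = +37, y = 0, inside 40 (x) by 124 mm (y), no ribs for |y| < 32. Screwdriver bay: centre x = -37, y = 0, inside 46 by 196 mm, no ribs for |y| < 62.
- sample_tray: Fixed grey tray, 104 mm (x) by 252 mm (y), with three round bays in a row along y, each framed by a black ring rib. Origin: centre of underside, on the worktop. Floor 5 mm up, ring tops 11 mm. Ring for the jar: inside diameter 73 mm, centre x = 0, y = +80.5 mm. For the cup: 84 mm, centre x = 0, y = -10 mm. For the dropper bottle: 53 mm, centre x = 0, y = -90.5 mm.
- beaker_2: Bystander: small clear glass beaker, 57 x 55 x 71 mm, behind the trays, to be left alone. Origin at the centre of its underside.
- beaker_3: Bystander: larger clear glass beaker, 73 x 70 x 91 mm, behind the trays, to be left alone. Origin at the centre of its underside.
- timer: Bystander: white kitchen-type timer lying flat, 66 x 66 x 19 mm, to the right of the trays, to be left alone. Origin at the centre of its underside.
Mind the look-alikes: they are no part of the job. What is shaped like the part that bears level_mid but orange is not meant.

How it is judged:
By the outcome, as a careful person would: the job done as asked, in the order asked, and still so for the second after the job is handed in, with the robot touching nothing.
It also fails if it takes over 120 s, if anything falls off the work surface, if the arm or the gripper's body presses on something with over 40 N, if the wrist force passes 120 N, or if a joint passes its speed limit or range.

## Working session

There is one attempt and no reset: what is moved stays moved. The work goes in short steps, each a Python script; the robot and the scene stay as the last script left them, time stands still between calls to the robot, and variables do not carry over. Pictures are saved under pics/ and viewed, at most 14 in all, crops included, and the job is handed in when it is done.

```bash
mkdir -p pics; ls
python3 - <<'E'
from cell import bot, fingers, vision, ticket
import cv2, numpy as np
for n in("scene","top"):
    cv2.imwrite(f"pics/{n}0.png",vision.camera(n)[:,:,::-1]); print(n,vision.camera_params(n))
print(vision.camera_params("wrist"),bot.current_position(),bot.current_tool_rot(),bot.current_t())
E
```

```text
pics
scene {'fx': 426.0086113307922, 'fy': 426.0086113307922, 'cx': 315.8053694622002, 'cy': 194.65197870216332, 'dist_coeffs': array([-0.02168949,  0.        ,  0.        ,  0.        ,  0.        ]), 'eye': array([0.04288589, 0.67069707, 1.17324051]), 'attitude': array([-0.77258964,  2.63432199, -1.05830215])}
top {'fx': 391.4862960278336, 'fy': 391.4862960278336, 'cx': 315.2215782941354, 'cy': 194.8840098719283, 'dist_coeffs': array([-0.08690964,  0.        ,  0.        ,  0.        ,  0.        ]), 'eye': array([ 0.47979222, -0.18924224,  1.40386494]), 'attitude': array([-2.19963547,  2.15720485, -0.099842  ])}
{'fx': 325.2050692759383, 'fy': 325.2050692759383, 'cx': 319.89698876905646, 'cy': 200.8273805599026, 'dist_coeffs': array([-0.06329981,  0.        ,  0.        ,  0.        ,  0.        ]), 'T_tool_cam': array([[ 8.76818120e-04, -9.60219743e-01, -2.79244116e-01,
         8.18054583e-02],
       [ 9.99999171e-01,  1.10512094e-03, -6.60144818e-04,
         4.57908410e-04],
       [ 9.42482609e-04, -2.79243306e-01,  9.60219916e-01,
         1.96648550e-02],
       [ 0.00000000e+00,  0.00000000e+00,  0.00000000e+00,
         1.00000000e+00]])} [ 0.14929936 -0.63236585  0.40388262] [-3.11888332e+00 -3.63071916e-01  2.58462119e-04] 0.1
```

View pics/top0.png

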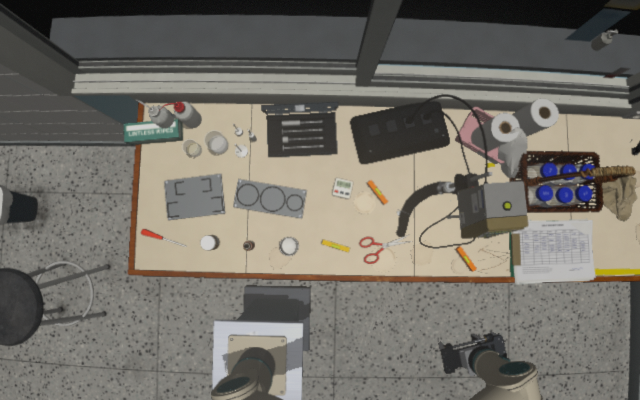

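View pics/scene0.png

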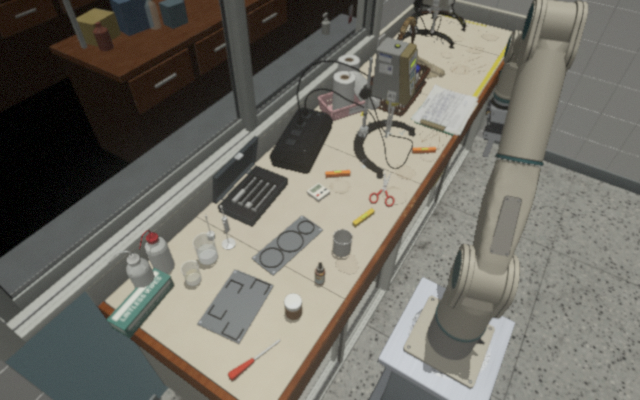

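Top view: the yellow level is at (335,245), with orange look-alikes at (377,192) and (467,258). The screwdriver is at (165,237) with its handle to the left. The jar is at (208,242), the dropper at (249,245) and the cup at (289,246). The tool tray is at (195,197) and the sample tray at (270,198). I choose the yellow bar, and a close crop will check that choice.

```bash
cat > h.py <<'E'
from cell import bot, fingers, vision, ticket
import cv2, numpy as np
from scipy.spatial.transform import Rotation as R
def cam(name):
    p=vision.camera_params(name)
    if name=="wrist":
        T=np.eye(4);T[:3,:3]=R.from_rotvec(bot.current_tool_rot()).as_matrix();T[:3,3]=bot.current_position()
        T=T@p["T_tool_cam"]
    else:
        T=np.eye(4);T[:3,:3]=R.from_rotvec(p["attitude"]).as_matrix();T[:3,3]=p["eye"]
    K=np.array([[p["fx"],0,p["cx"]],[0,p["fy"],p["cy"]],[0,0,1]])
    return T,K,p["dist_coeffs"]
def plane(c,px,z):
    T,K,d=c
    u=cv2.undistortPoints(np.float64(px).reshape(-1,1,2),K,d).reshape(-1,2)
    r=np.c_[u,np.ones(len(u))]@T[:3,:3].T
    return T[:3,3]+r*((z-T[2,3])/r[:,2])[:,None]
def proj(c,P):
    T,K,d=c;M=np.linalg.inv(T)
    return cv2.projectPoints(np.float64(P).reshape(-1,1,3),cv2.Rodrigues(M[:3,:3])[0],M[:3,3],K,d)[0].reshape(-1,2)
def down(yaw):
    "tool z down; finger closing line (tool y) at angle yaw from world x (mod pi)"
    y=np.array([np.cos(yaw),np.sin(yaw),0]);z=np.array([0,0,-1.]);return np.c_[np.cross(y,z),y,z]
def biggest(m,n=1):
    cs,_=cv2.findContours(np.uint8(m)*255,cv2.RETR_EXTERNAL,cv2.CHAIN_APPROX_NONE)
    return sorted(cs,key=cv2.contourArea)[::-1][:n]
E
python3 - <<'E'
from h import *
im=cv2.imread("pics/top0.png");c=cam("top")
crop=im[165:275,130:400]
cv2.imwrite("pics/crop1.png",cv2.resize(crop,None,fx=2.9,fy=2.9,interpolation=cv2.INTER_CUBIC))
hsv=cv2.cvtColor(im,cv2.COLOR_BGR2HSV)
for n,h0,h1,z in(("yellow",23,32,.02),("orange",8,18,.02),("red",0,6,.012)):
    m=cv2.inRange(hsv,(h0,150,110),(h1,255,255)); m[:170]=0;m[268:]=0
    for k in biggest(m,3):
        (p,s,a)=cv2.minAreaRect(k)
        print(n,cv2.contourArea(k),p,s,a,plane(c,[p],z).round(3))
px=dict(level=(335,245),jar=(208,242),drop=(249,245),cup=(289,246),tool=(195,197),samp=(270,198))
for k,z in(("level",.02),("jar",.07),("drop",.07),("cup",.075),("tool",.005),("samp",.005)):print(k,plane(c,[px[k]],z).round(3))
E
```

```text
yellow 80.5 (335.1779479980469, 245.43063354492188) (27.202680587768555, 4.056540012359619) 17.354022979736328 [[ 0.424 -0.267  0.02 ]]
yellow 12.5 (466.2691955566406, 259.1538391113281) (7.765803337097168, 2.4961509704589844) 56.3099365234375 [[ 0.382 -0.736  0.02 ]]
yellow 10.5 (377.75, 191.24998474121094) (7.071067810058594, 2.1213202476501465) 45.0 [[ 0.619 -0.416  0.02 ]]
orange 164.0 (132.02212524414062, 239.0242919921875) (4.367371559143066, 56.17183303833008) 2.6630005836486816 [[0.43  0.459 0.02 ]]
orange 100.0 (465.3702697753906, 257.8216552734375) (26.173641204833984, 4.925937652587891) 53.97262954711914 [[ 0.387 -0.732  0.02 ]]
orange 67.5 (377.1025085449219, 191.81228637695312) (27.015647888183594, 4.437081813812256) 51.842769622802734 [[ 0.617 -0.414  0.02 ]]
red 60.0 (151.32354736328125, 233.70590209960938) (20.858062744140625, 4.6081767082214355) 14.03624439239502 [[0.451 0.392 0.012]]
red 3.0 (378.22003173828125, 252.4600067138672) (2.5999999046325684, 8.600000381469727) 53.13010025024414 [[ 0.402 -0.421  0.012]]
red 1.0 (375.5769348144531, 243.11537170410156) (7.0601806640625, 1.17669677734375) 11.309932708740234 [[ 0.435 -0.411  0.012]]
level [[ 0.426 -0.267  0.02 ]]
jar [[0.429 0.169 0.07 ]]
drop [[0.422 0.028 0.07 ]]
cup [[ 0.422 -0.108  0.075]]
tool [[0.586 0.24  0.005]]
samp [[ 0.588 -0.032  0.005]]
```

View pics/crop1.png

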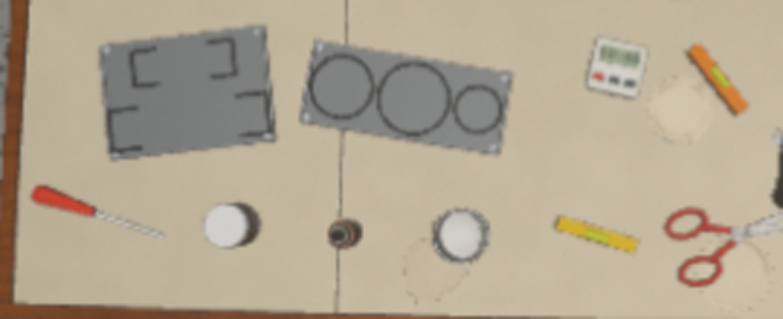

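The crop confirms the yellow level at crop (596,234). In the tool tray, the screwdriver bay is the near one and the level bay the far one. In the sample tray the jar ring is on the left, the cup ring in the middle and the dropper ring on the right. Next is a wrist view from above.

Run:
```python
from h import *
import pickle
rv=R.from_matrix(down(-np.pi/2)).as_rotvec()
for n,p in(("w1",[.5,.1,.42]),("w2",[.5,-.08,.42])):
    if bot.ik(p,rv) is None: print(n,"no ik");continue
    bot.move_to(p,rv);bot.sleep(.3)
    c=cam("wrist");cv2.imwrite(f"pics/{n}.png",vision.camera("wrist")[:,:,::-1]);pickle.dump(c,open(f"{n}.pkl","wb"))
    print(bot.current_joints().round(2),c[0][:3,3],bot.current_t())
```

```text
[-0.09  0.42 -0.23  1.88  0.12  0.86 -1.95] [0.58199911 0.09924276 0.40030341] 3.3083
[ 0.24  0.41 -0.2   1.89  0.11  0.85 -1.58] [ 0.58214172 -0.07883197  0.40037603] 4.4083
```

View pics/w1.png

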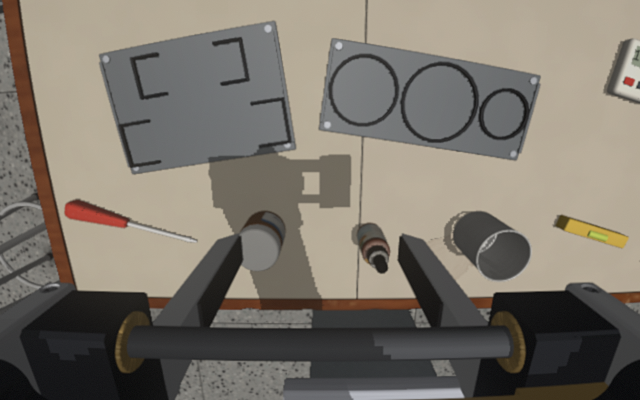

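View pics/w2.png

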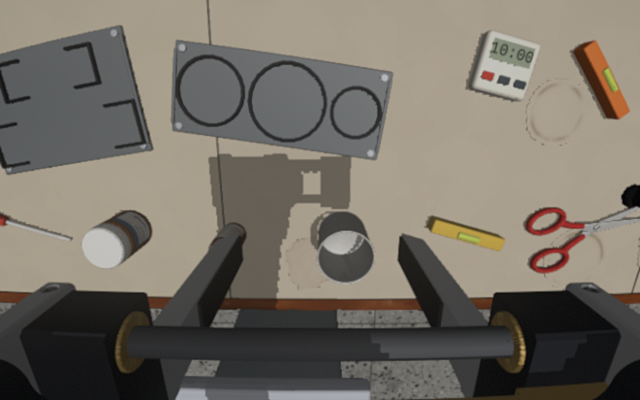

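Wrist view w1 shows the tool tray at (197,97), the ring centres at (364,90), (439,102) and (504,114), the screwdriver from (67,208) to (196,240), and the dropper tip at (380,266). Wrist view w2 shows the jar lid at (107,245), the cup rim at (345,257) and the level at (467,234).

```bash
cat > meas.py <<'E'
from h import *
import pickle
def metric_rect(c,k,z):
    q=plane(c,k.reshape(-1,2),z)[:,:2]
    (p,s,a)=cv2.minAreaRect(np.float32(q*1000)); b=cv2.boxPoints((p,s,a))
    e=[b[1]-b[0],b[2]-b[1]]; L=e[int(np.linalg.norm(e[1])>np.linalg.norm(e[0]))]
    return np.array(p)/1000, sorted(s), np.degrees(np.arctan2(L[1],L[0]))%180
def circ(c,k,z):
    q=plane(c,k.reshape(-1,2),z)[:,:2]*1000
    (p,s,a)=cv2.fitEllipse(np.float32(q)); return np.round(p,1),np.round(s,1)
if __name__=="__main__":
  for n in("w1","w2"):
    im=cv2.imread(f"pics/{n}.png");c=pickle.load(open(n+".pkl","rb"));hsv=cv2.cvtColor(im,cv2.COLOR_BGR2HSV)
    print("==",n)
    grey=(hsv[...,1]<45)&(hsv[...,2]<150)&(np.arange(400)[:,None]<180); grey[150:,200:360]=0
    for k in biggest(grey,2):
        print("tray",metric_rect(c,k,.005))
    black=(hsv[...,2]<60)&(np.arange(400)[:,None]<165)
    cs,hi=cv2.findContours(np.uint8(black)*255,cv2.RETR_CCOMP,cv2.CHAIN_APPROX_NONE)
    for k,h in zip(cs,hi[0]):
        if h[3]>=0 and cv2.contourArea(k)>800: print("ring",circ(c,k,.011))
    y=cv2.inRange(hsv,(20,120,90),(34,255,255)); y[:190]=0;y[270:]=0
    print("level",*[metric_rect(c,k,.023) for k in biggest(y)])
    r=cv2.inRange(hsv,(0,150,90),(6,255,255)); r[:190]=0; r[270:]=0; r[:,300:]=0
    print("handle",*[metric_rect(c,k,.0115) for k in biggest(r)])
  c=pickle.load(open("w1.pkl","rb"));print("drv ends",plane(c,[(67,208),(196,240)],.0115).round(3)); print("dropper tip",plane(c,[(380,266)],.1).round(3))
  c=pickle.load(open("w2.pkl","rb"));im=cv2.imread("pics/w2.png");hsv=cv2.cvtColor(im,cv2.COLOR_BGR2HSV)
  w=(hsv[...,1]<40)&(hsv[...,2]>120); w[:,160:]=0;w[:210]=0;w[275:]=0
  print("lid",*[(circ(c,k,.07),k.reshape(-1,2).min(0),k.reshape(-1,2).max(0)) for k in biggest(w)])
  rim=np.array([(317,258),(345,230),(373,257),(345,284)]);q=plane(c,rim,.075);print("rim",q.round(4),q.mean(0))
E
python3 meas.py
```

```text
== w1
tray (array([0.58861896, 0.24461212]), [146.34619140625, 214.90423583984375], np.float32(98.22984))
tray (array([ 0.56989624, -0.02324104]), [190.05226135253906, 266.3556213378906], np.float32(70.16513))
ring (array([ 575.9, -117.3]), array([51.2, 53.7]))
ring (array([587.1, -38.2]), array([83.6, 84.9]))
ring (array([599.8,  50.5]), array([74. , 74.6]))
level (array([ 0.42847397, -0.26367731]), [17.7147216796875, 99.04594421386719], np.float32(74.15372))
handle (array([0.44816501, 0.39318051]), [22.561233520507812, 83.7663803100586], np.float32(75.90091))
== w2
tray (array([ 0.58692963, -0.02956392]), [156.0761260986328, 266.3056640625], np.float32(69.794914))
tray (array([0.58851367, 0.24454117]), [147.1934356689453, 218.32374572753906], np.float32(98.203476))
ring (array([ 575.7, -119. ]), array([53.9, 54.2]))
ring (array([586.9, -40.4]), array([84.4, 84.5]))
ring (array([599.8,  48.3]), array([72.9, 73.7]))
level (array([ 0.42836713, -0.26589273]), [18.032909393310547, 98.85433959960938], np.float32(74.09055))
handle (array([0.43827484, 0.35639633]), [6.194503307342529, 10.59158992767334], np.float32(163.3026))
drv ends [[0.459 0.431 0.012]
 [0.415 0.261 0.012]]
dropper tip [[0.425 0.038 0.1  ]]
lid ((array([428.4, 170.6]), array([50.9, 52.5])), array([ 81, 225], dtype=int32), array([123, 269], dtype=int32))
rim [[ 0.4219 -0.0757  0.075 ]
 [ 0.455  -0.1056  0.075 ]
 [ 0.4233 -0.1373  0.075 ]
 [ 0.3896 -0.1074  0.075 ]] [ 0.42246966 -0.10651044  0.075     ]
```

The two views agree to about 2 mm, and the sizes match the given ones: trays 146×213, rings 73/84/53, level 18×99, driver 172. I'll do the level first.

```bash
cat > pp.py <<'E'
from h import *
TT=(np.array([.5886,.2446]),np.radians(8.2)); r1,r3=np.array([.5998,.0494]),np.array([.5758,-.1182])
d=(r1-r3)/np.linalg.norm(r1-r3); ST=(r1-80.5e-3*d,np.arctan2(d[1],d[0])-np.pi/2)
def on(t,x,y): return t[0]+np.array([[np.cos(t[1]),-np.sin(t[1])],[np.sin(t[1]),np.cos(t[1])]])@[x,y]
HI=.17
def tcp(p,z): return [p[0],p[1],z+.18]
def choose(p,a,q,b):
    best=None
    for k in(0,np.pi):
        A,B=[R.from_matrix(down(x+k)).as_rotvec() for x in(a,b)]
        js=[bot.ik(tcp(*s),o) for s,o in(((p,HI),A),((q,HI),B),((p,.03),A),((q,.03),B))]
        if any(j is None for j in js): continue
        s=max(abs(j[6]) for j in js)
        if best is None or s<best[0]: best=(s,A,B)
    return best
def run(p,a,q,b,z,w,f,rel):
    s,A,B=choose(p,a,q,b); print("j7max",s)
    bot.move_to(tcp(p,HI),A); fingers.grip(.094)
    bot.move_linear(tcp(p,z),.12,guard=8); print("pick z",bot.current_position()[2]-.18)
    fingers.grip(w-.012,f); print("opening",bot.current_opening(),bot.current_grip_force())
    bot.move_linear(tcp(p,HI),.2)
    print("held",bot.current_opening())
    if bot.current_opening()<w-.008: print("LOST");return
    bot.move_linear(tcp(q,HI),.25,frame=B)
    bot.move_linear(tcp(q,z+.02),.15)
    print("guard",bot.move_linear(tcp(q,z+.005),.04,guard=5),bot.current_position()[2]-.18-z)
    fingers.grip(rel); bot.sleep(.2)
    bot.move_linear(tcp(q,HI),.15); fingers.grip(.094); print("t",bot.current_t())
def look(n):
    cv2.imwrite(f"pics/{n}.png",vision.camera("wrist")[:,:,::-1])
E
python3 - <<'E'
from pp import *
print(ST,np.degrees(ST[1]),[on(ST,0,y) for y in(.0805,-.01,-.0905)])
run(np.array([.4284,-.2648]),np.radians(74.1-90),on(TT,.037,0),TT[1],.022,.018,15,.045)
look("a1")
E
```

```text
(array([ 0.58838896, -0.03028713]), np.float64(-0.1422311675219019)) -8.149245614223167 [array([0.5998, 0.0494]), array([ 0.58697143, -0.04018615]), array([ 0.57556039, -0.11987327])]
j7max 0.762348374583768
pick z 0.02254036518577382
opening 0.01805586159307818 14.9999038875103
held 0.018007097469014053
guard True 0.004800644942455627
t 15.925
```

Run:
```python
from pp import *
m=np.array([.437,.346]); a=np.radians(75.7); p=m+.035*np.array([np.cos(a),np.sin(a)])
print(p)
run(p,a-np.pi/2,on(TT,-.037,.035),TT[1],.021,.023,15,.050)
look("a2")
```

```text
[0.44564497 0.37991555]
j7max 1.4351157949883326
pick z 0.021704548225005005
opening 0.01631206231429681 14.893858318614548
held 0.016526973998555107
guard True 0.004808770478278702
t 25.55
```

View pics/a2.png

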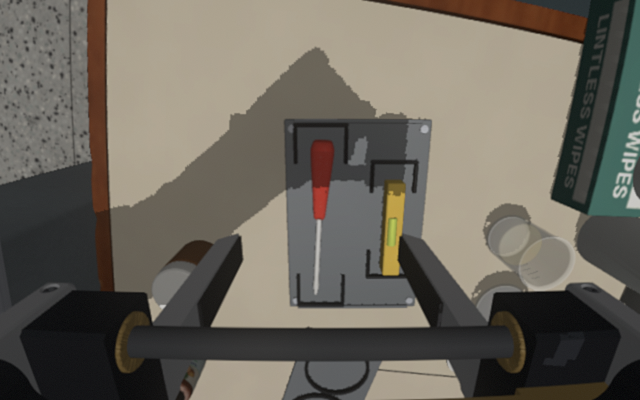

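View a2 shows the screwdriver inside its bay, from (322,140) to (317,293), and the level at (394,182) to (390,275) between its ribs. I'll check the positions numerically, especially the level's lower end near the rib, then do the jar.

Run:
```python
from pp import *
from meas import metric_rect
c=cam("wrist");im=cv2.imread("pics/a2.png");hsv=cv2.cvtColor(im,cv2.COLOR_BGR2HSV)
def loc(q): 
    a=TT[1];return (np.array([[np.cos(a),np.sin(a)],[-np.sin(a),np.cos(a)]])@(q-TT[0])*1000).round(1)
y=cv2.inRange(hsv,(18,120,50),(36,255,255));y[:,:370]=0;y[:170]=0;y[290:]=0
for z in(.005,.028):
  r=metric_rect(c,biggest(y)[0],z);print("level",z,loc(r[0]),r[1],r[2])
for n,px,z in(("driver",[(322,140),(317,293)],.0165),("corners",[(285,120),(432,120),(417,307),(291,307)],.005),("levelbay corners",[(372,162),(417,162),(366,277)],.011)):
  print(n,[loc(q[:2]) for q in plane(c,px,z)])
run(np.array([.4284,.1700]),ST[1],on(ST,0,.0805),ST[1],.040,.053,25,.080)
look("a3")
```

```text
level 0.005 [ 40.4 -10.7] [21.560997009277344, 109.21510314941406] 98.32304
level 0.028 [34.9 -1.7] [20.036779403686523, 101.4945068359375] 98.32306
driver [array([-35. ,  85.5]), array([-40.1, -80.9])]
corners [array([-71. , 103.7]), array([ 73.2, 104.4]), array([  76.6, -107.6]), array([ -70.4, -106.9])]
levelbay corners [array([14.7, 63.4]), array([59.7, 63.6]), array([ 14. , -64.2])]
j7max 1.200339203706348
pick z 0.04042993541621037
opening 0.051521382906482636 24.99616388391587
held 0.05145784031473092
guard True 0.004979527707998345
t 33.8083
```

Level and driver are well inside their bays. Next are the cup and the dropper.

Run:
```python
from pp import *
run(np.array([.4225,-.1065]),ST[1],on(ST,0,-.01),ST[1],.045,.062,25,.088)
look("a4")
# refine dropper from top + w1 is 2-view; centre of bulb tip at z=.1
import pickle
c=cam("top");print(plane(c,[(248,245)],.1).round(3))
```

```text
j7max 0.670933999266386
pick z 0.045383678356634205
opening 0.06309746571258942 25.000308158341795
held 0.06315043230890953
guard True 0.004996938072443904
t 41.7667
[[0.423 0.026 0.1  ]]
```

View pics/a4.png

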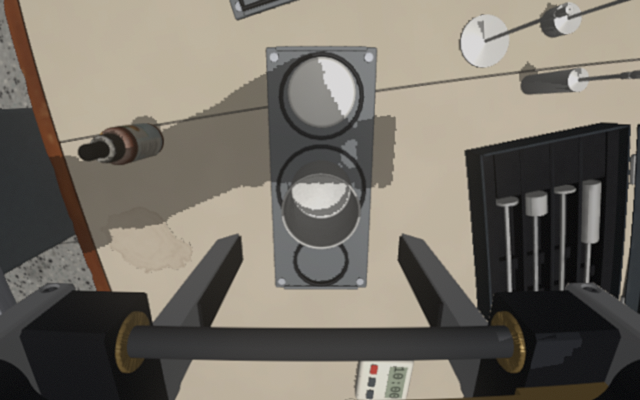

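View a4 shows the jar in its ring at (322,95), the cup in its ring with the rim at (321,211), and the dropper with its tip at (88,150) and foot near (160,137). I need a better dropper position, so I'll take a look from nearby.

Run:
```python
from pp import *
import pickle
c=cam("wrist");print("tip a4",plane(c,[(88,150)],.097).round(3),"foot far edge",plane(c,[(162,137)],0).round(3))
rv=R.from_matrix(down(-np.pi/2)).as_rotvec()
bot.move_to([.42,.03,.42],rv);bot.sleep(.2)
c=cam("wrist");im=vision.camera("wrist")[:,:,::-1];cv2.imwrite("pics/d.png",im);pickle.dump(c,open("d.pkl","wb"))
s=plane
pr=proj(c,[(.424,.03,0),(.424,.03,.1)]);print(pr)
u,v=map(int,pr.mean(0));cv2.imwrite("pics/dc.png",cv2.resize(im[v-70:v+70,u-100:u+100],None,fx=4,fy=4));print(u-100,v-70)
```

```text
tip a4 [[0.424 0.036 0.097]] foot far edge [[0.435 0.035 0.   ]]
[[319.73800098 171.34080333]
 [319.54825733 191.56800768]]
219 111
```

View pics/dc.png

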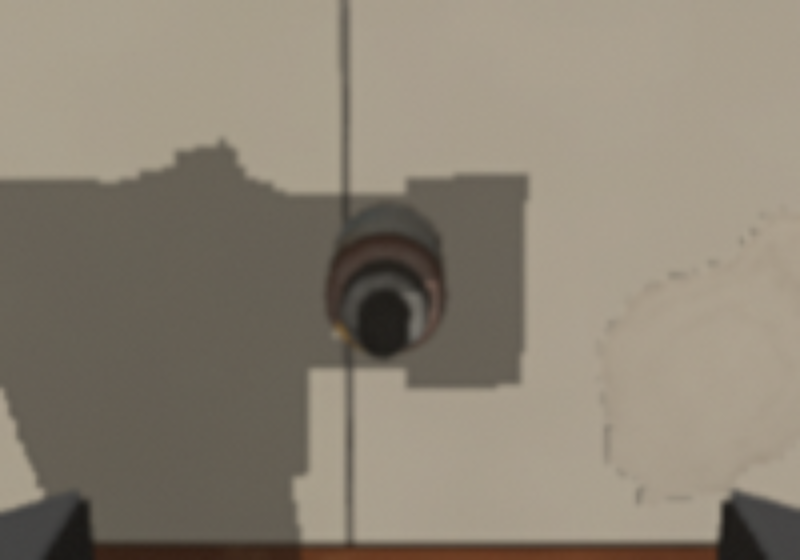

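The crop shows the bottle axis at crop (386,322), i.e. pixel (315.5,191.7). That puts it near (0.424, 0.0345), in agreement with the previous view.

Run:
```python
from pp import *
import pickle
print(plane(pickle.load(open("d.pkl","rb")),[(315.5,191.9)],.1))
run(np.array([.4237,.0345]),ST[1],on(ST,0,-.0905),ST[1],.040,.033,15,.065)
rv=R.from_matrix(down(-np.pi/2)).as_rotvec()
bot.move_to([.5,.06,.42],rv);bot.sleep(.3);look("f1")
print(bot.current_t())
```

```text
[[0.42366861 0.03385895 0.1       ]]
j7max 1.0276501357206154
pick z 0.04036735019685336
opening 0.03151290641885272 14.999971389770508
held 0.03142842823527154
guard True 0.0047785571108479655
t 52.3667
54.0333
```

View pics/f1.png

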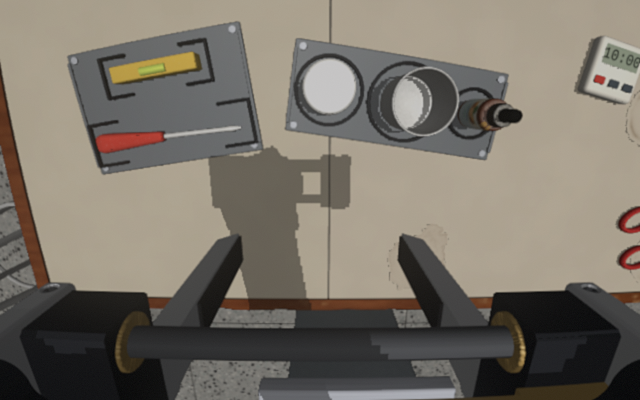

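View f1 shows the level at (153,68) and the screwdriver at (168,137), both inside their bays. The jar is at (330,85), and the cup (rim at 425,101) and the dropper (480,114) stand upright in their rings. The final commanded height of every placement was 5 mm above pick, which is the tray floor.

```bash
python3 -c "
from cell import ticket;print(ticket.hand_in())"
```

```text
the job is handed in; nothing more can be done
None
```

Both kits are made up and the job is handed in at about 54 s of the 120 s: the last camera view showed all five items in their own bays, with the jar, cup and bottle upright, though the hand-in returned no verdict.

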